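# Put away the microscope accessories

### The arm

A 6-joint arm with a two-finger parallel gripper is mounted at the origin on the work surface. World frame = base frame: x ahead of the robot, y to its left, z up, the work surface at z = 0. Lengths are in mm, angles in rad, forces in N, time in s.
With the tool pointing down it reaches from about 350 to 975 mm from the base axis. Payload 7.1 kg.
Tool frame: the origin (TCP) lies at the very end of the fingers, on their centre line; the grasp point (between the pads) lies 19 mm behind it (ctrl.tcp_to_grasp is the distance from the TCP to the grasp point, in mm); z points along the fingers, x is the direction in which the jaws open and shut, and the axes are right-handed (so a half turn about z gives the same grasp; the last joint's range is limited). The gripper opens to 88 mm and grips with 3 to 60 N. Pads are 20 mm wide; open, the fingers measure 115 mm over their backs; the gripper's body (75 mm by 178 mm) begins 61 mm behind the grasp point.
Start: joints at [-1.259, 0.423, 1.63, -0, 1.089, -0.019], TCP at [203.017, -591.091, 222.675] pointing down, gripper open.
Joint ranges: [-3, 3], [-0.9, 2.11], [0.09, 2.58], [-1.31, 4.45], [0.11, 2.69], [-2.54, 2.54]. Speed limits (rad/s): [2.39, 2.39, 3.01, 3.14, 3.14, 3.14].

### API

Orientations are given as a rotation vector (axis times angle).
In Python, from workcell import get_obs, viewer, ctrl, masks_of gives the robot as it stands. The module is installed in compiled form; this text tells all that it offers.
- The arm moves only by the shell command python3 -m inch 'ROWS'. ROWS is JSON, a list of rows, each an object of numbers: "tx", "ty", "tz": the shift along the tool's x, y, z in cm; "ax", "ay", "az": the turn, a rotation vector about the tool's x, y, z in degrees; "jaw": the opening, from 0 (shut) to 1 (fully open). In form: [{"tx": .., "ty": .., "tz": .., "ax": .., "ay": .., "az": .., "jaw": ..}, ...]. A call has 1 to 12 rows; each row shifts and turns the commanded pose from where the row before left it, along the tool's axes as they then stand; what a row does not reach is not made up. A row lasts 1/8 s, in which the tool goes at most 62.5 mm and 10.7 degrees, less where a joint would pass 70% of its speed; a pose out of reach is approached as far as the arm can. A call is refused whole if a number of a shift passes 6.25 or a number of a turn 10.7, either way. A call with a gripper value outside its range is refused whole. The fingers move at their own pace and stop on an object; the grip force is fixed at half the most. Time passes only in rows, so rows that do not move let the fingers close. It gives the time, the measured TCP pose, the force and the opening at its end, in the units of the state.
- get_obs(): the state, without advancing time (a new reading comes with each control period).
- viewer.get_image(name): name is "side" or "top" or "wrist"; returns (picture, depth): 420x560x3 uint8, red, green, blue; 420x560 float32, mm along the optical axis (not along the pixel's ray), 0 where there is no reading.
- viewer.get_calibration(name): a dict with "fx", "fy", "cx", "cy" (pixels), "rvec" (rotation vector, rad) and "tvec" (3), from world to camera coordinates, as OpenCV has them. Camera axes: x right, y down, z forward; pixel columns grow to the right and rows downward; lengths in mm; the calibration is good to about 2 mm. A picture is of the moment at which its call begins: read the wrist's pose just before it. get_calibration takes no time and is no camera call; for the wrist camera it gives the pose at the moment of the call.
- ctrl.close_job(): hands the job in, once; it reports no verdict.
Trained networks look in the newest picture that a camera, given by its name, has taken for a name from the list of things; names that differ only in an ending like _2 or _b are one class to them, and where a whole thing is asked for, a point or a joint stands for the part that bears it (a point fixed in the world has none). Each returns a list of dicts, best first, with "score" (0 to 1); they miss things now and then, are a little off and sometimes report something else, mostly with a low value. They report only what shows in the picture. A call takes as long as a camera call.
- masks_of(camera, thing): "pixels" (420x560 bool, what is visible of it) and "location" ([column, row] in pixels, amid what is visible of it).
The state is a dict: "t": time; "qpos": joint angles; "qvel": joint speeds; "joint_torque": joint torques, N m; "ee_pos": TCP position; "orientation": TCP orientation; "ft_force": force on the tool from outside, world axes, zero at the start; "moment": the same for the moment, N m; "width": finger opening in mm.
Only numpy, scipy, OpenCV 4.12 (cv2) and the standard library are available. Lean on these libraries where they do the work, as an engineer would, in place of code of your own. Each camera call takes 0.05 s, during which the arm holds its last target. There are 200 camera calls.

### The job

Put each of the four microscope accessories away in the cradle of its own shape and colour, standing upright on the cradle's floor: the orange-banded lens first, before any other accessory is put away, then the eyepiece, the slide box and the specimen block in any order. Set each down before letting go, never dropping it in, and leave the specimen dish and the amber vial where they stand.

Things in the scene. Friction and masses are not known exactly. Their poses are not given: they have to be found in the camera images.
- lens_center (a point): Microscope objective lens, black upright cylinder, 52 mm diameter, 60 mm tall, about 0.2 kg, steel foot, orange band round it, orange ring and pale blue glass on top. Standing upright on the bench. Point: its centre, 30 mm above its underside; z up.
- eyepiece_center (a point): Eyepiece, black upright cylinder with an aluminium foot, 38 mm diameter, 60 mm tall, about 0.1 kg, green band and green ring on top. Standing upright on the bench. Point: its centre, 30 mm above its underside; z up.
- slidebox_center (a point): White plastic slide box with a blue lid, closed, 66 mm long (its x), 42 mm wide (its y), 60 mm tall (z up), about 0.1 kg, standing on the bench. Point: its centre, 30 mm above its underside.
- block_center (a point): Square aluminium specimen block, 40 x 40 mm (its x and y), 60 mm tall (z up), about 0.25 kg, yellow disc on top and yellow stripe near its foot, standing on the bench. Point: its centre, 30 mm above its underside.
- lens_cradle: White plastic cradle fixed to the bench, 10 mm high, round, 80 mm outside and 68 mm inside diameter, walls 6 mm thick, orange floor 4 mm above the bench, so the wall stands 6 mm above the floor. Origin: centre of its underside, on the bench; z up. Its place and yaw vary.
- eyepiece_cradle: White plastic cradle fixed to the bench, 10 mm high, round, 66 mm outside and 54 mm inside diameter, walls 6 mm thick, green floor 4 mm above the bench, so the wall stands 6 mm above the floor. Origin: centre of its underside, on the bench; z up. Its place and yaw vary.
- slidebox_cradle: White plastic cradle fixed to the bench, 10 mm high, rectangular, inside 82 mm along its x and 58 mm along its y, walls 6 mm thick, blue floor 4 mm above the bench, so the wall stands 6 mm above the floor. Origin: centre of its underside, on the bench; z up, x along the long side. Its place and yaw vary.
- block_cradle: White plastic cradle fixed to the bench, 10 mm high, square, inside 56 x 56 mm along its x and y, walls 6 mm thick, yellow floor 4 mm above the bench, so the wall stands 6 mm above the floor. Origin: centre of its underside, on the bench; z up. Its place and yaw vary.
- dish_center (a point): Flat clear specimen dish, loose, 62 mm diameter, 16 mm high with a brown specimen in it; not to be disturbed. Point: its centre, 7 mm above the bench.
- vial_center (a point): Amber glass vial with a white cap, loose, 34 mm diameter, 56 mm tall; not to be disturbed. Point: its centre, 28 mm above the bench.

How it is judged:
By the outcome, as a careful person would: the job done as asked, in the order asked, and still so for the second after the job is handed in, with the robot touching nothing.
It also fails if it takes over 104 s, if anything falls off the work surface, if the arm or the gripper's body presses on something with over 40 N, if the wrist force passes 120 N, or if a joint passes its speed limit or range.

## Working session

There is one attempt and no reset: what is moved stays moved. The work goes in short steps, Python scripts to look and compute and a shell command to move; the robot and the scene stay as the last step left them, time stands still between calls to the robot, and variables do not carry over. Pictures are saved under pics/ and viewed, about 12 in all and at most 16, crops included, and the job is handed in when it is done.

```bash
mkdir -p pics
cat > h.py <<'E'
import numpy as np, cv2
from workcell import get_obs, viewer, ctrl, masks_of
def snap(c):
    k=viewer.get_calibration(c); im,d=viewer.get_image(c); return im,d,k
def world(k,d,u,v):
    z=d; p=np.stack([(u-k["cx"])/k["fx"]*z,(v-k["cy"])/k["fy"]*z,z],-1)
    R=cv2.Rodrigues(np.array(k["rvec"],float))[0]
    return (p-np.array(k["tvec"]).ravel())@R
def cloud(k,d,m):
    v,u=np.nonzero(m&(d>0)); return world(k,d[v,u],u,v)
def save(im,n): cv2.imwrite("pics/"+n+".png",im[:,:,::-1])
THINGS=["lens_center","eyepiece_center","slidebox_center","block_center","lens_cradle","eyepiece_cradle","slidebox_cradle","block_cradle","dish_center","vial_center"]
E
python3 - <<'E'
from h import *
o=get_obs();print({k:np.round(v,3).tolist() for k,v in o.items()}, ctrl.tcp_to_grasp)
for c in ["top","side"]:
    im,d,k=snap(c); save(im,c+"0")
    for t in THINGS:
        r=masks_of(c,t)
        for x in r[:2]:
            if x["score"]<.3: continue
            P=cloud(k,d,x["pixels"])
            if len(P)<20: print(c,t,"few");continue
            zt=np.percentile(P[:,2],97); T=P[P[:,2]>zt-6]
            q=cv2.minAreaRect(T[:,:2].astype(np.float32))
            print(c,t,round(x["score"],2),np.round(x["location"]),"ztop",round(zt,1),"rect",np.round(q[0],1),np.round(q[1],1),round(q[2],1),"n",len(T))
E
```

```text
{'t': 0.0, 'qpos': [-1.259, 0.424, 1.631, -0.0, 1.089, -0.019], 'qvel': [-0.0, 0.0, -0.0, 0.001, -0.001, -0.001], 'joint_torque': [0.0, -54.463, -27.366, 0.064, 0.023, -0.0], 'ee_pos': [202.845, -590.593, 221.918], 'orientation': [-2.556, 1.825, 0.002], 'ft_force': [-0.021, 0.53, 0.039], 'moment': [-0.006, 0.019, 0.036], 'width': 87.783} 18.700000000000003
top lens_center 0.77 [327. 244.] ztop 64.2 rect [ 443.7 -113.4] [47.9 49.9] 0.5 n 341
top eyepiece_center 0.55 [247. 155.] ztop 63.6 rect [662.1  78.9] [33.9 34.2] 54.0 n 155
top slidebox_center 0.65 [246. 157.] ztop 63.6 rect [662.9  80.2] [35.6 34.4] 2.7 n 165
top slidebox_center 0.62 [121. 216.] ztop 64.0 rect [506.1 389.7] [66.4 42.2] 27.2 n 443
top block_center 0.65 [176. 174.] ztop 64.3 rect [617.9 246.5] [40.  39.9] 28.7 n 232
top lens_cradle 0.9 [312. 160.] ztop 12.6 rect [668.9 -78.5] [77.1 76.5] 38.5 n 314
top slidebox_cradle 0.95 [157. 272.] ztop 13.5 rect [370.1 292.5] [94.7 70.2] 39.2 n 440
top block_cradle 0.81 [372. 183.] ztop 13.4 rect [ 607.7 -242.7] [65.5 68.2] 68.2 n 220
top dish_center 0.86 [431. 213.] ztop 20.8
[... 489 characters left out ...]
e lens_cradle 0.85 [231. 208.] ztop 11.8 rect [669.4 -78.1] [77.6 79. ] 24.9 n 235
side lens_cradle 0.7 [180. 283.] ztop 62.2 rect [619.2 247.3] [40.2 41.9] 28.4 n 335
side eyepiece_cradle 0.69 [276. 269.] ztop 11.7 rect [469.1 106.5] [60.7 65.6] 19.2 n 320
side slidebox_cradle 0.58 [289. 350.] ztop 11.7 rect [371.2 293.6] [93.3 71.7] 39.0 n 1024
side block_cradle 0.84 [274. 178.] ztop 11.7 rect [ 607.8 -242.2] [73.8 71.6] 67.6 n 211
side dish_center 0.68 [315. 163.] ztop 19.4 rect [ 533.1 -391.1] [63.7 57.1] 72.6 n 143
side vial_center 0.71 [345. 179.] ztop 57.7 rect [ 404.2 -280.4] [26.5 31.4] 31.0 n 58
side vial_center 0.47 [275. 180.] ztop 11.8 rect [ 607.8 -242.2] [73.8 71.6] 67.6 n 204
```

```bash
python3 -c "
import cv2,numpy as np
a=cv2.imread('pics/top0.png');b=cv2.imread('pics/side0.png')
cv2.imwrite('pics/both0.png',cv2.resize(np.vstack([a,b]),None,fx=.71,fy=.71))"
```

```text
(no output)
```

View pics/both0.png

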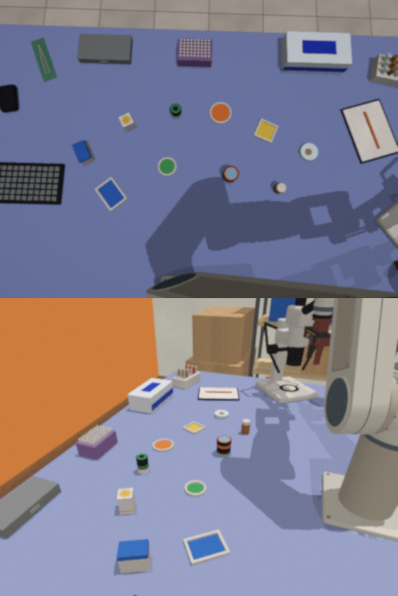

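The picture shows the lens at top px (327,244), eyepiece (247,155), block (176,174), slide box (121,216) and all four cradles. The two views agree to about 3 mm, so I can move now. A small planner will give me the remaining moves in tool axes.

```bash
cat > plan.py <<'E'
import sys
from h import *
from scipy.spatial.transform import Rotation as R
def plan(x,y,z,yaw=None):
    o=get_obs(); M=R.from_rotvec(o["orientation"]); X=M.apply([1,0,0]); Z=M.apply([0,0,1])
    y0=np.degrees(np.arctan2(X[1],X[0])); az=0
    if yaw is not None: az=-((yaw-y0+90)%180-90)
    a=np.radians(y0-az); d=np.array([x,y,z])-o["ee_pos"]
    tx=d[0]*np.cos(a)+d[1]*np.sin(a); ty=d[0]*np.sin(a)-d[1]*np.cos(a)
    print("t %.2f pos %s yaw %.1f tilt %s F %s w %.1f q6 %.2f | az %.1f then tx %.2f ty %.2f tz %.2f cm"%(o["t"],np.round(o["ee_pos"],1),y0,np.round(Z,3)[:2],np.round(o["ft_force"],1),o["width"],o["qpos"][5],az,tx/10,ty/10,-d[2]/10))
if __name__=="__main__": plan(*map(float,sys.argv[1:]))
E
python3 plan.py 443 -111.5 140
```

```text
t 1.10 pos [ 203.  -591.1  222.7] yaw -71.0 tilt [ 0. -0.] F [ 0.1 -0.   0.7] w 87.7 q6 -0.02 | az 0.0 then tx -37.57 ty -38.27 tz 8.27 cm
```

```bash
python3 -m inch '[{"tx":-3.76,"ty":-3.83,"tz":0.8},{"tx":-3.76,"ty":-3.83,"tz":0.8},{"tx":-3.76,"ty":-3.83,"tz":0.8},{"tx":-3.76,"ty":-3.83,"tz":0.8},{"tx":-3.76,"ty":-3.83,"tz":0.8},{"tx":-3.76,"ty":-3.83,"tz":0.8},{"tx":-3.76,"ty":-3.83,"tz":0.8},{"tx":-3.76,"ty":-3.83,"tz":0.8},{"tx":-3.76,"ty":-3.83,"tz":0.8},{"tx":-3.76,"ty":-3.83,"tz":0.8},{"jaw":1},{"jaw":1}]'
cat > near.py <<'E'
import sys
from h import *
t=sys.argv[1]; im,d,k=snap("wrist"); save(im,sys.argv[2])
for x in masks_of("wrist",t)[:2]:
    P=cloud(k,d,x["pixels"]); 
    if len(P)<20: continue
    zt=np.percentile(P[:,2],95); T=P[abs(P[:,2]-zt)<5]
    q=cv2.minAreaRect(T[:,:2].astype(np.float32)); print(t,round(x["score"],2),np.round(x["location"]),"ztop %.1f"%zt,np.round(q[0],1),np.round(q[1],1),"ang %.1f"%q[2])
E
python3 near.py lens_center w1; python3 plan.py 443 -111.5 20
```

```text
t 1.20 pos [ 203.  -591.1  222.7] yaw -71.0 tilt [-0. -0.] F [ 0.1 -0.5  0.3] w 88.0 q6 -0.02 | az 0.0 then tx -37.56 ty -38.27 tz 20.27 cm$[0]: bad value
```

View pics/w1.png

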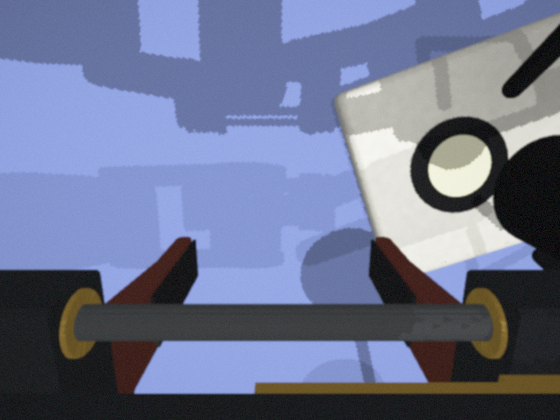

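The wrist picture only shows the bench and jaws at the start pose, because the call was refused. Rows apparently need every key, so I'm resending with all seven.

```bash
python3 -m inch '[{"tx":-3.76,"ty":-3.83,"tz":0.8,"ax":0,"ay":0,"az":0,"jaw":1},{"tx":-3.76,"ty":-3.83,"tz":0.8,"ax":0,"ay":0,"az":0,"jaw":1},{"tx":-3.76,"ty":-3.83,"tz":0.8,"ax":0,"ay":0,"az":0,"jaw":1},{"tx":-3.76,"ty":-3.83,"tz":0.8,"ax":0,"ay":0,"az":0,"jaw":1},{"tx":-3.76,"ty":-3.83,"tz":0.8,"ax":0,"ay":0,"az":0,"jaw":1},{"tx":-3.76,"ty":-3.83,"tz":0.8,"ax":0,"ay":0,"az":0,"jaw":1},{"tx":-3.76,"ty":-3.83,"tz":0.8,"ax":0,"ay":0,"az":0,"jaw":1},{"tx":-3.76,"ty":-3.83,"tz":0.8,"ax":0,"ay":0,"az":0,"jaw":1},{"tx":-3.76,"ty":-3.83,"tz":0.8,"ax":0,"ay":0,"az":0,"jaw":1},{"tx":-3.76,"ty":-3.83,"tz":0.8,"ax":0,"ay":0,"az":0,"jaw":1},{"tx":0,"ty":0,"tz":0,"ax":0,"ay":0,"az":0,"jaw":1},{"tx":0,"ty":0,"tz":0,"ax":0,"ay":0,"az":0,"jaw":1}]' && { python3 near.py lens_center w2; python3 plan.py 443 -111.5 20; }
```

```text
t: 2.7
ee_pos: [443.1, -111.1, 142.7]
orientation: [2.558, -1.824, 0.0]
ft_force: [-0.6, -0.7, 0.3]
width: 87.6
lens_center 0.88 [286. 205.] ztop 61.0 [ 445.1 -112.9] [51.1 50.6] ang 17.2
t 2.80 pos [ 442.8 -112.   142.9] yaw -71.1 tilt [ 0. -0.] F [ 0.7 -0.3  0.2] w 87.6 q6 0.97 | az 0.0 then tx -0.04 ty -0.03 tz 12.29 cm
```

```bash
python3 -m inch '[{"tx":0.15,"ty":-0.15,"tz":4,"ax":0,"ay":0,"az":0,"jaw":1},{"tx":0,"ty":0,"tz":4,"ax":0,"ay":0,"az":0,"jaw":1},{"tx":0,"ty":0,"tz":3,"ax":0,"ay":0,"az":0,"jaw":1},{"tx":0,"ty":0,"tz":1.2,"ax":0,"ay":0,"az":0,"jaw":1},{"tx":0,"ty":0,"tz":0,"ax":0,"ay":0,"az":0,"jaw":1},{"tx":0,"ty":0,"tz":0,"ax":0,"ay":0,"az":0,"jaw":0},{"tx":0,"ty":0,"tz":0,"ax":0,"ay":0,"az":0,"jaw":0},{"tx":0,"ty":0,"tz":0,"ax":0,"ay":0,"az":0,"jaw":0},{"tx":0,"ty":0,"tz":0,"ax":0,"ay":0,"az":0,"jaw":0},{"tx":0,"ty":0,"tz":0,"ax":0,"ay":0,"az":0,"jaw":0},{"tx":0,"ty":0,"tz":0,"ax":0,"ay":0,"az":0,"jaw":0}]'; python3 plan.py 669 -78.3 25
```

```text
t: 4.18
ee_pos: [445.4, -112.1, 21.1]
orientation: [-2.557, 1.825, -0.001]
ft_force: [-1.4, -0.3, 6.6]
width: 51.7
t 4.17 pos [ 445.4 -112.1   21.1] yaw -71.0 tilt [ 0.001 -0.   ] F [-1.4 -0.3  6.6] w 51.7 q6 0.97 | az 0.0 then tx 4.07 ty -22.24 tz -0.39 cm
```

```bash
python3 -m inch '[{"tx":0,"ty":0,"tz":-2,"ax":0,"ay":0,"az":0,"jaw":0},{"tx":0,"ty":0,"tz":-4,"ax":0,"ay":0,"az":0,"jaw":0},{"tx":0.5,"ty":-2.5,"tz":-3,"ax":0,"ay":0,"az":0,"jaw":0},{"tx":0.75,"ty":-4.2,"tz":0,"ax":0,"ay":0,"az":0,"jaw":0},{"tx":0.75,"ty":-4.2,"tz":0,"ax":0,"ay":0,"az":0,"jaw":0},{"tx":0.75,"ty":-4.2,"tz":0,"ax":0,"ay":0,"az":0,"jaw":0},{"tx":0.75,"ty":-4.2,"tz":0,"ax":0,"ay":0,"az":0,"jaw":0},{"tx":0.55,"ty":-2.9,"tz":0,"ax":0,"ay":0,"az":0,"jaw":0},{"tx":0,"ty":0,"tz":0,"ax":0,"ay":0,"az":0,"jaw":0},{"tx":0,"ty":0,"tz":0,"ax":0,"ay":0,"az":0,"jaw":0}]'; python3 near.py lens_cradle w3; python3 plan.py 669 -78.3 25
```

```text
t: 5.42
ee_pos: [666.6, -78.1, 109.7]
orientation: [2.556, -1.824, -0.004]
ft_force: [-0.1, -0.4, -1.8]
width: 51.7
lens_cradle 0.79 [286. 181.] ztop 10.1 [681.6 -76.4] [57.7 79.3] ang 13.9
t 5.53 pos [666.7 -78.3 110.2] yaw -71.1 tilt [-0.002  0.   ] F [-0.6  0.2 -1.8] w 51.3 q6 1.11 | az 0.0 then tx 0.08 ty -0.22 tz 8.52 cm
```

View pics/w3.png

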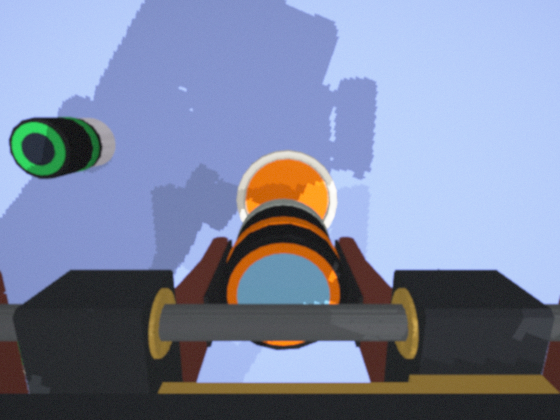

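The lens is held upright at px (285,300), with its cradle just beyond at (287,190). Fitting the visible part of the ring puts the centre near (670,-78.7).

```bash
python3 -m inch '[{"tx":0.14,"ty":-0.3,"tz":3,"ax":0,"ay":0,"az":0,"jaw":0},{"tx":0,"ty":0,"tz":3,"ax":0,"ay":0,"az":0,"jaw":0},{"tx":0,"ty":0,"tz":1.5,"ax":0,"ay":0,"az":0,"jaw":0},{"tx":0,"ty":0,"tz":0.6,"ax":0,"ay":0,"az":0,"jaw":0},{"tx":0,"ty":0,"tz":0.2,"ax":0,"ay":0,"az":0,"jaw":0},{"tx":0,"ty":0,"tz":0.1,"ax":0,"ay":0,"az":0,"jaw":0},{"tx":0,"ty":0,"tz":0,"ax":0,"ay":0,"az":0,"jaw":0},{"tx":0,"ty":0,"tz":0,"ax":0,"ay":0,"az":0,"jaw":0}]'; python3 plan.py 670 -78.7 25
```

```text
t: 6.52
ee_pos: [671.8, -78.6, 27.2]
orientation: [-2.557, 1.825, -0.001]
ft_force: [-0.6, -0.4, -2.2]
width: 52.0
t 6.53 pos [671.8 -78.6  27.2] yaw -71.0 tilt [ 0.001 -0.   ] F [-0.6 -0.4 -2.2] w 52.0 q6 1.11 | az 0.0 then tx -0.05 ty 0.17 tz 0.22 cm
```

```bash
python3 -m inch '[{"tx":-0.05,"ty":0.1,"tz":0.1,"ax":0,"ay":0,"az":0,"jaw":0},{"tx":0,"ty":0,"tz":0.1,"ax":0,"ay":0,"az":0,"jaw":0},{"tx":0,"ty":0,"tz":0,"ax":0,"ay":0,"az":0,"jaw":0},{"tx":0,"ty":0,"tz":0,"ax":0,"ay":0,"az":0,"jaw":0}]'; python3 plan.py 670 -78.7 25
```

```text
t: 7.02
ee_pos: [670.2, -78.4, 25.2]
orientation: [2.557, -1.825, -0.0]
ft_force: [-3.4, 0.6, 5.9]
width: 51.8
t 7.03 pos [670.2 -78.4  25.2] yaw -71.0 tilt [-0.  0.] F [-3.4  0.6  5.9] w 51.8 q6 1.11 | az 0.0 then tx 0.02 ty 0.03 tz 0.02 cm
```

The wrist force went from -2 to +6 N, so the lens is on the floor. Releasing, rising and checking from above.

```bash
python3 -m inch '[{"tx":0,"ty":0,"tz":0,"ax":0,"ay":0,"az":0,"jaw":1},{"tx":0,"ty":0,"tz":0,"ax":0,"ay":0,"az":0,"jaw":1},{"tx":0,"ty":0,"tz":0,"ax":0,"ay":0,"az":0,"jaw":1},{"tx":0,"ty":0,"tz":0,"ax":0,"ay":0,"az":0,"jaw":1},{"tx":0,"ty":0,"tz":-3,"ax":0,"ay":0,"az":0,"jaw":1},{"tx":0,"ty":0,"tz":-4,"ax":0,"ay":0,"az":0,"jaw":1},{"tx":0,"ty":0,"tz":-5,"ax":0,"ay":0,"az":0,"jaw":1},{"tx":0,"ty":0,"tz":0,"ax":0,"ay":0,"az":0,"jaw":1}]'; python3 near.py lens_center w4; python3 near.py lens_cradle w4b; python3 near.py eyepiece_center w4c;python3 plan.py 663 79.7 140
```

```text
t: 8.02
ee_pos: [673.3, -78.8, 149.4]
orientation: [-2.554, 1.823, -0.012]
ft_force: [0.2, 0.2, -0.2]
width: 88.0
lens_center 0.96 [280. 212.] ztop 65.1 [670.  -78.2] [50.7 50.9] ang 37.1
lens_cradle 0.77 [286. 169.] ztop 10.5 [680.  -76.1] [61.5 78.9] ang 14.8
eyepiece_center 0.98 [ 85. 142.] ztop 60.9 [664.8  79.3] [36.9 37.3] ang 71.5
t 8.32 pos [669.3 -78.3 143. ] yaw -71.0 tilt [-0.003  0.   ] F [ 0.9 -0.3 -0.8] w 88.0 q6 1.11 | az 0.0 then tx -15.15 ty -4.53 tz 0.30 cm
```

View pics/w4.png

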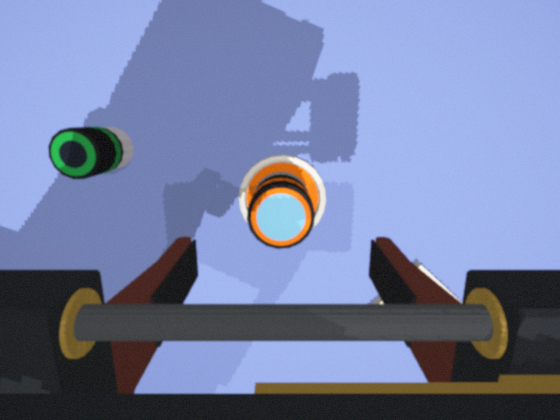

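The lens sits in its orange cradle at px (281,212), with its top 4 mm above the bench-standing reading. Next is the eyepiece at (664.5,79.4).

```bash
python3 -m inch '[{"tx":-3.77,"ty":-1.17,"tz":0,"ax":0,"ay":0,"az":0,"jaw":1},{"tx":-3.77,"ty":-1.17,"tz":0,"ax":0,"ay":0,"az":0,"jaw":1},{"tx":-3.77,"ty":-1.17,"tz":0,"ax":0,"ay":0,"az":0,"jaw":1},{"tx":-3.77,"ty":-1.17,"tz":0,"ax":0,"ay":0,"az":0,"jaw":1},{"tx":0,"ty":0,"tz":3,"ax":0,"ay":0,"az":0,"jaw":1},{"tx":0,"ty":0,"tz":0,"ax":0,"ay":0,"az":0,"jaw":1},{"tx":0,"ty":0,"tz":0,"ax":0,"ay":0,"az":0,"jaw":1}]'; python3 near.py eyepiece_center w5;python3 plan.py 664.5 79.4 21
```

```text
t: 9.2
ee_pos: [665.6, 79.0, 114.5]
orientation: [2.556, -1.826, -0.001]
ft_force: [-0.7, 0.3, -0.6]
width: 88.0
eyepiece_center 0.64 [278. 216.] ztop 60.9 [665.   80.2] [37.1 36.8] ang 48.8
t 9.30 pos [666.2  78.9 115.4] yaw -71.1 tilt [0.001 0.   ] F [ 0.4 -1.  -0. ] w 87.8 q6 1.34 | az 0.0 then tx -0.11 ty 0.15 tz 9.44 cm
```

```bash
python3 -m inch '[{"tx":-0.1,"ty":0.05,"tz":3.5,"ax":0,"ay":0,"az":0,"jaw":1},{"tx":0,"ty":0,"tz":3.5,"ax":0,"ay":0,"az":0,"jaw":1},{"tx":0,"ty":0,"tz":2.4,"ax":0,"ay":0,"az":0,"jaw":1},{"tx":0,"ty":0,"tz":0,"ax":0,"ay":0,"az":0,"jaw":1},{"tx":0,"ty":0,"tz":0,"ax":0,"ay":0,"az":0,"jaw":0},{"tx":0,"ty":0,"tz":0,"ax":0,"ay":0,"az":0,"jaw":0},{"tx":0,"ty":0,"tz":0,"ax":0,"ay":0,"az":0,"jaw":0},{"tx":0,"ty":0,"tz":0,"ax":0,"ay":0,"az":0,"jaw":0},{"tx":0,"ty":0,"tz":0,"ax":0,"ay":0,"az":0,"jaw":0},{"tx":0,"ty":0,"tz":0,"ax":0,"ay":0,"az":0,"jaw":0},{"tx":0,"ty":0,"tz":0,"ax":0,"ay":0,"az":0,"jaw":0},{"tx":0,"ty":0,"tz":0,"ax":0,"ay":0,"az":0,"jaw":0}]'; python3 plan.py 469 106.5 110
```

```text
t: 10.8
ee_pos: [664.9, 80.2, 20.8]
orientation: [-2.557, 1.825, -0.0]
ft_force: [-0.3, -0.5, 2.5]
width: 37.7
t 10.80 pos [664.9  80.2  20.8] yaw -71.0 tilt [0. 0.] F [-0.3 -0.5  2.5] w 37.7 q6 1.34 | az 0.0 then tx -8.85 ty 17.67 tz -8.92 cm
```

```bash
python3 -m inch '[{"tx":0,"ty":0,"tz":-2,"ax":0,"ay":0,"az":0,"jaw":0},{"tx":0,"ty":0,"tz":-4,"ax":0,"ay":0,"az":0,"jaw":0},{"tx":-1,"ty":2,"tz":-3,"ax":0,"ay":0,"az":0,"jaw":0},{"tx":-1.8,"ty":3.6,"tz":0,"ax":0,"ay":0,"az":0,"jaw":0},{"tx":-1.8,"ty":3.6,"tz":0,"ax":0,"ay":0,"az":0,"jaw":0},{"tx":-1.8,"ty":3.6,"tz":0,"ax":0,"ay":0,"az":0,"jaw":0},{"tx":-1.5,"ty":3,"tz":0,"ax":0,"ay":0,"az":0,"jaw":0},{"tx":-0.95,"ty":1.9,"tz":0,"ax":0,"ay":0,"az":0,"jaw":0},{"tx":0,"ty":0,"tz":0,"ax":0,"ay":0,"az":0,"jaw":0},{"tx":0,"ty":0,"tz":0,"ax":0,"ay":0,"az":0,"jaw":0}]'; python3 near.py eyepiece_cradle w6; python3 plan.py 469 106.5 25
python3 - <<'E'
from h import *
im,d,k=snap("top")
r=masks_of("top","eyepiece_cradle")
for x in r[:2]:
    P=cloud(k,d,x["pixels"]);P=P[P[:,2]<20];print(x["score"],len(P),P.min(0),P.max(0))
E
```

```text
t: 12.05
ee_pos: [470.2, 106.6, 111.5]
orientation: [-2.556, 1.824, -0.003]
ft_force: [0.5, -0.5, -0.6]
width: 37.9
t 12.15 pos [470.1 106.4 111.1] yaw -71.1 tilt [0.002 0.   ] F [-0.   0.1 -1. ] w 37.8 q6 1.44 | az 0.0 then tx -0.04 ty 0.10 tz 8.61 cm
0.73 9 [620.6461118  225.10497706  -4.01180961] [640.31132696 282.43796445  16.06968819]
```

View pics/w6.png

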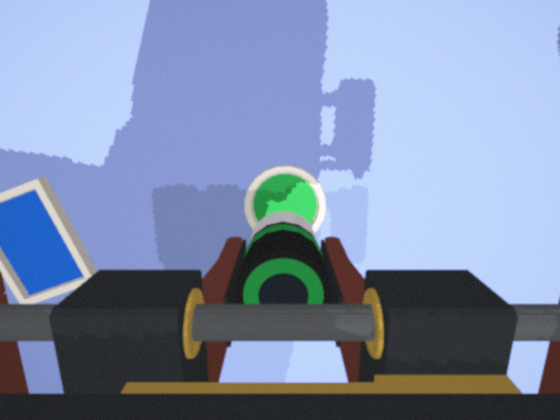

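The eyepiece is held at px (284,285), with its green cradle at (286,203). The network missed the cradle, so I'll fit its rim from depth.

Run:
```python
from h import *
from scipy.optimize import least_squares
im,d,k=snap("wrist")
m=np.zeros(d.shape,bool); m[155:236,235:335]=1
hsv=cv2.cvtColor(im,cv2.COLOR_RGB2HSV); m&=(hsv[...,0]>45)&(hsv[...,0]<75)&(hsv[...,1]>120)
P=cloud(k,d,m); P=P[(P[:,2]>0)&(P[:,2]<9)]; print("floor",len(P),np.median(P[:,2]))
h=cv2.convexHull(P[:,:2].astype(np.float32))[:,0]
v=np.array([.946,.324]); h=h[(h@v)>np.median(P[:,:2]@v)]
f=least_squares(lambda c:np.hypot(*(h-c).T)-27,[469,106],loss="soft_l1");print("fit r27",f.x,f.cost,len(h))
im2,d,k=im,d,k
m=np.zeros(d.shape,bool); m[155:236,235:335]=1
P=cloud(k,d,m);P=P[(P[:,2]>7)&(P[:,2]<13)];P=P[np.hypot(*(P[:,:2]-f.x).T)<40]
f=least_squares(lambda c:np.hypot(*(P[:,:2]-c).T)-30,f.x,loss="soft_l1");print("rim r30",f.x,f.cost,len(P))
```

```text
floor 2139 4.0042121648420546
fit r27 [467.94282978 104.21941805] 2.24715327091519 22
rim r30 [470.53001974 105.53690736] 1077.1752201436245 1246
```

```bash
python3 -m inch '[{"tx":0.04,"ty":0.08,"tz":3,"ax":0,"ay":0,"az":0,"jaw":0},{"tx":0,"ty":0,"tz":3,"ax":0,"ay":0,"az":0,"jaw":0},{"tx":0,"ty":0,"tz":1.6,"ax":0,"ay":0,"az":0,"jaw":0},{"tx":0,"ty":0,"tz":0.5,"ax":0,"ay":0,"az":0,"jaw":0},{"tx":0,"ty":0,"tz":0.2,"ax":0,"ay":0,"az":0,"jaw":0},{"tx":0,"ty":0,"tz":0.1,"ax":0,"ay":0,"az":0,"jaw":0},{"tx":0,"ty":0,"tz":0,"ax":0,"ay":0,"az":0,"jaw":0},{"tx":0,"ty":0,"tz":0,"ax":0,"ay":0,"az":0,"jaw":0}]'; python3 plan.py 469.5 105.8 25
```

```text
t: 13.3
ee_pos: [468.3, 105.8, 27.1]
orientation: [-2.556, 1.825, -0.001]
ft_force: [0.1, 0.3, -1.1]
width: 37.6
t 13.30 pos [468.3 105.8  27.1] yaw -71.0 tilt [0.001 0.   ] F [ 0.1  0.3 -1.1] w 37.6 q6 1.44 | az 0.0 then tx 0.04 ty -0.11 tz 0.21 cm
```

```bash
python3 -m inch '[{"tx":0.04,"ty":-0.1,"tz":0.1,"ax":0,"ay":0,"az":0,"jaw":0},{"tx":0,"ty":0,"tz":0.1,"ax":0,"ay":0,"az":0,"jaw":0},{"tx":0,"ty":0,"tz":0.05,"ax":0,"ay":0,"az":0,"jaw":0},{"tx":0,"ty":0,"tz":0,"ax":0,"ay":0,"az":0,"jaw":0},{"tx":0,"ty":0,"tz":0,"ax":0,"ay":0,"az":0,"jaw":0}]'; python3 plan.py 469.5 105.8 25
```

```text
t: 13.92
ee_pos: [469.4, 105.7, 24.7]
orientation: [-2.556, 1.825, -0.001]
ft_force: [-1.6, -1.0, 7.8]
width: 37.6
t 13.93 pos [469.4 105.7  24.7] yaw -71.1 tilt [0. 0.] F [-1.6 -1.   7.8] w 37.6 q6 1.44 | az 0.0 then tx -0.00 ty -0.01 tz -0.03 cm
```

```bash
python3 -m inch '[{"tx":0,"ty":0,"tz":0,"ax":0,"ay":0,"az":0,"jaw":1},{"tx":0,"ty":0,"tz":0,"ax":0,"ay":0,"az":0,"jaw":1},{"tx":0,"ty":0,"tz":0,"ax":0,"ay":0,"az":0,"jaw":1},{"tx":0,"ty":0,"tz":0,"ax":0,"ay":0,"az":0,"jaw":1},{"tx":0,"ty":0,"tz":0,"ax":0,"ay":0,"az":0,"jaw":1},{"tx":0,"ty":0,"tz":-3,"ax":0,"ay":0,"az":0,"jaw":1},{"tx":0,"ty":0,"tz":-4,"ax":0,"ay":0,"az":0,"jaw":1},{"tx":0,"ty":0,"tz":-5,"ax":0,"ay":0,"az":0,"jaw":1},{"tx":0,"ty":0,"tz":0,"ax":0,"ay":0,"az":0,"jaw":1}]'; python3 near.py eyepiece_center w7;python3 near.py block_center w7b; python3 plan.py 618.5 247 120 -61.5
```

```text
t: 15.05
ee_pos: [471.6, 106.2, 147.5]
orientation: [-2.553, 1.822, -0.008]
ft_force: [-0.3, -0.8, 0.0]
width: 87.8
eyepiece_center 0.63 [281. 210.] ztop 64.9 [469.2 106. ] [37.3 36.7] ang 8.3
block_center 0.23 [285. 179.] ztop 10.4 [475. 107.] [56.2 65.3] ang 16.6
t 15.25 pos [468.1 105.5 143. ] yaw -71.0 tilt [-0.002 -0.   ] F [-0.4  0.3 -0.6] w 87.8 q6 1.44 | az -9.5 then tx -5.26 ty -19.97 tz 2.30 cm
```

View pics/w7.png

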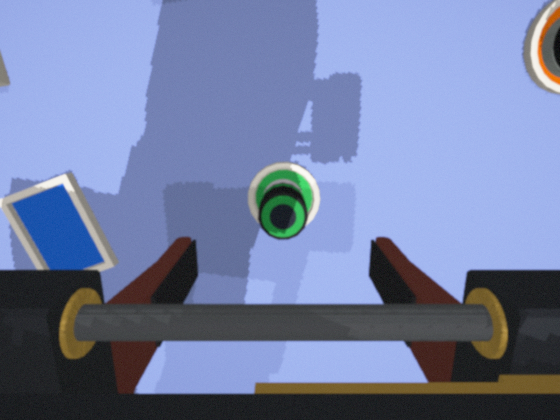

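The eyepiece is upright in the green cradle at px (283,212), and its top reads 64.9, so it is seated. Next is the block.

```bash
python3 -m inch '[{"tx":0,"ty":0,"tz":0,"ax":0,"ay":0,"az":-9.5,"jaw":1},{"tx":-1.3,"ty":-5,"tz":0,"ax":0,"ay":0,"az":0,"jaw":1},{"tx":-1.3,"ty":-5,"tz":0,"ax":0,"ay":0,"az":0,"jaw":1},{"tx":-1.3,"ty":-5,"tz":0.5,"ax":0,"ay":0,"az":0,"jaw":1},{"tx":-1.3,"ty":-5,"tz":2,"ax":0,"ay":0,"az":0,"jaw":1},{"tx":0,"ty":0,"tz":0,"ax":0,"ay":0,"az":0,"jaw":1},{"tx":0,"ty":0,"tz":0,"ax":0,"ay":0,"az":0,"jaw":1}]'; python3 near.py block_center w8; python3 plan.py 618.5 247 20 -61.5
```

```text
t: 16.12
ee_pos: [618.6, 246.1, 117.1]
orientation: [2.697, -1.605, -0.004]
ft_force: [0.1, -0.6, 0.4]
width: 88.1
block_center 0.61 [284. 209.] ztop 61.0 [619.4 247.2] [40.4 40.1] ang 27.9
t 16.23 pos [619.1 245.8 118.7] yaw -61.6 tilt [-0.002 -0.001] F [-0.1 -0.7  0.3] w 87.8 q6 1.43 | az -0.1 then tx -0.14 ty -0.01 tz 9.87 cm
```

```bash
python3 -m inch '[{"tx":-0.1,"ty":-0.08,"tz":4,"ax":0,"ay":0,"az":0.4,"jaw":1},{"tx":0,"ty":0,"tz":3.5,"ax":0,"ay":0,"az":0,"jaw":1},{"tx":0,"ty":0,"tz":2.3,"ax":0,"ay":0,"az":0,"jaw":1},{"tx":0,"ty":0,"tz":0,"ax":0,"ay":0,"az":0,"jaw":1},{"tx":0,"ty":0,"tz":0,"ax":0,"ay":0,"az":0,"jaw":0},{"tx":0,"ty":0,"tz":0,"ax":0,"ay":0,"az":0,"jaw":0},{"tx":0,"ty":0,"tz":0,"ax":0,"ay":0,"az":0,"jaw":0},{"tx":0,"ty":0,"tz":0,"ax":0,"ay":0,"az":0,"jaw":0},{"tx":0,"ty":0,"tz":0,"ax":0,"ay":0,"az":0,"jaw":0},{"tx":0,"ty":0,"tz":0,"ax":0,"ay":0,"az":0,"jaw":0},{"tx":0,"ty":0,"tz":0,"ax":0,"ay":0,"az":0,"jaw":0},{"tx":0,"ty":0,"tz":0,"ax":0,"ay":0,"az":0,"jaw":0}]'; python3 plan.py 607.8 -242.4 130 -22.4
```

```text
t: 17.73
ee_pos: [620.5, 247.9, 21.4]
orientation: [-2.694, 1.617, -0.0]
ft_force: [-0.4, -1.3, 2.9]
width: 39.9
t 17.73 pos [620.5 247.9  21.4] yaw -61.9 tilt [ 0. -0.] F [-0.4 -1.3  2.9] w 39.9 q6 1.44 | az -39.5 then tx 17.51 ty 45.82 tz -10.86 cm
```

```bash
python3 -m inch '[{"tx":0,"ty":0,"tz":-2,"ax":0,"ay":0,"az":0,"jaw":0},{"tx":0,"ty":0,"tz":-3,"ax":0,"ay":0,"az":-9.9,"jaw":0},{"tx":0,"ty":0,"tz":-3,"ax":0,"ay":0,"az":-9.9,"jaw":0},{"tx":0,"ty":0,"tz":-3,"ax":0,"ay":0,"az":-9.9,"jaw":0},{"tx":0,"ty":0,"tz":0,"ax":0,"ay":0,"az":-9.8,"jaw":0},{"tx":1.5,"ty":3.9,"tz":0,"ax":0,"ay":0,"az":0,"jaw":0},{"tx":2,"ty":5.2,"tz":0,"ax":0,"ay":0,"az":0,"jaw":0},{"tx":2,"ty":5.2,"tz":0,"ax":0,"ay":0,"az":0,"jaw":0},{"tx":2,"ty":5.2,"tz":0,"ax":0,"ay":0,"az":0,"jaw":0},{"tx":2,"ty":5.2,"tz":0,"ax":0,"ay":0,"az":0,"jaw":0},{"tx":2,"ty":5.2,"tz":0,"ax":0,"ay":0,"az":0,"jaw":0},{"tx":2,"ty":5.2,"tz":0,"ax":0,"ay":0,"az":0,"jaw":0}]'; python3 plan.py 607.8 -242.4 120 -22.4
```

```text
t: 19.23
ee_pos: [611.0, -129.6, 132.2]
orientation: [-3.081, 0.611, -0.001]
ft_force: [0.9, -0.1, -2.8]
width: 39.5
t 19.23 pos [ 611.  -129.6  132.2] yaw -22.4 tilt [0.001 0.   ] F [ 0.9 -0.1 -2.8] w 39.5 q6 0.16 | az -0.0 then tx 4.00 ty 10.55 tz 1.22 cm
```

```bash
python3 -m inch '[{"tx":1.8,"ty":4.7,"tz":0.2,"ax":0,"ay":0,"az":0,"jaw":0},{"tx":1.4,"ty":3.8,"tz":0.5,"ax":0,"ay":0,"az":0,"jaw":0},{"tx":0.8,"ty":2.05,"tz":0.5,"ax":0,"ay":0,"az":0,"jaw":0},{"tx":0,"ty":0,"tz":0,"ax":0,"ay":0,"az":0,"jaw":0},{"tx":0,"ty":0,"tz":0,"ax":0,"ay":0,"az":0,"jaw":0}]'; python3 near.py block_cradle w9; python3 plan.py 607.8 -242.4 25.4 -22.4
python3 - <<'E'
from h import *
im,d,k=snap("wrist")
hsv=cv2.cvtColor(im,cv2.COLOR_RGB2HSV)
m=(hsv[...,0]>20)&(hsv[...,0]<32)&(hsv[...,1]>130)
P=cloud(k,d,m);P=P[(P[:,2]>0)&(P[:,2]<8)]
q=cv2.minAreaRect(P[:,:2].astype(np.float32));print(len(P),q)
E
```

```text
t: 19.85
ee_pos: [607.8, -239.5, 119.2]
orientation: [-3.081, 0.61, 0.001]
ft_force: [0.2, 0.1, -2.4]
width: 39.9
block_cradle 0.76 [287. 184.] ztop 10.3 [ 612.  -233.7] [49.3 68.2] ang 66.3
t 19.95 pos [ 608.1 -239.3  119.4] yaw -22.4 tilt [-0.  0.] F [-0.2 -0.1 -2.4] w 40.3 q6 -0.00 | az 0.0 then tx 0.10 ty 0.30 tz 9.40 cm
2320 ((613.1651611328125, -232.1493377685547), (30.00396156311035, 54.8637580871582), 67.1965560913086)
```

View pics/w9.png

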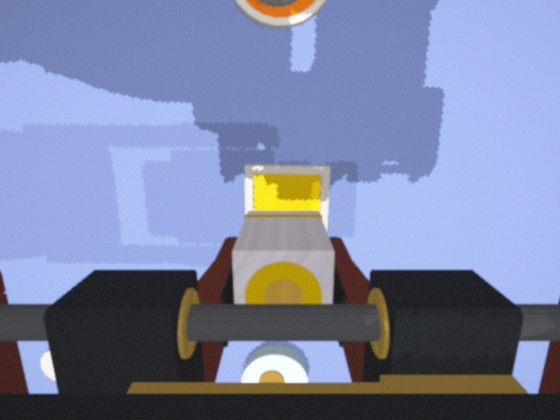

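The block is held at px (283,290) with its yellow cradle at (287,190), squared to it. The dish is near (275,375), well clear. Rim and floor fits give a centre of about (608,-242.8).

```bash
python3 -m inch '[{"tx":0.12,"ty":0.32,"tz":3,"ax":0,"ay":0,"az":0.5,"jaw":0},{"tx":0,"ty":0,"tz":3.5,"ax":0,"ay":0,"az":0,"jaw":0},{"tx":0,"ty":0,"tz":1.8,"ax":0,"ay":0,"az":0,"jaw":0},{"tx":0,"ty":0,"tz":0.6,"ax":0,"ay":0,"az":0,"jaw":0},{"tx":0,"ty":0,"tz":0.2,"ax":0,"ay":0,"az":0,"jaw":0},{"tx":0,"ty":0,"tz":0.1,"ax":0,"ay":0,"az":0,"jaw":0},{"tx":0,"ty":0,"tz":0,"ax":0,"ay":0,"az":0,"jaw":0},{"tx":0,"ty":0,"tz":0,"ax":0,"ay":0,"az":0,"jaw":0}]'; python3 plan.py 608 -242.7 25.4 -22.9
```

```text
t: 21.0
ee_pos: [608.0, -244.3, 27.8]
orientation: [3.079, -0.625, 0.001]
ft_force: [-0.5, -0.0, -3.1]
width: 40.0
t 21.00 pos [ 608.  -244.3   27.8] yaw -23.0 tilt [ 0.001 -0.   ] F [-0.5 -0.  -3.1] w 40.0 q6 0.00 | az -0.1 then tx -0.07 ty -0.15 tz 0.24 cm
```

```bash
python3 -m inch '[{"tx":-0.05,"ty":-0.1,"tz":0.1,"ax":0,"ay":0,"az":0,"jaw":0},{"tx":0,"ty":0,"tz":0.1,"ax":0,"ay":0,"az":0,"jaw":0},{"tx":0,"ty":0,"tz":0.08,"ax":0,"ay":0,"az":0,"jaw":0},{"tx":0,"ty":0,"tz":0,"ax":0,"ay":0,"az":0,"jaw":0},{"tx":0,"ty":0,"tz":0,"ax":0,"ay":0,"az":0,"jaw":0}]'; python3 plan.py 608 -242.7 25.4 -22.9
```

```text
t: 21.62
ee_pos: [607.7, -243.0, 25.4]
orientation: [-3.079, 0.625, -0.0]
ft_force: [-2.8, 0.4, 6.2]
width: 39.6
t 21.62 pos [ 607.7 -243.    25.4] yaw -22.9 tilt [0. 0.] F [-2.8  0.4  6.2] w 39.6 q6 0.00 | az -0.0 then tx 0.01 ty -0.04 tz -0.00 cm
```

Contact is made, so release, rise and check.

```bash
python3 -m inch '[{"tx":0,"ty":0,"tz":0,"ax":0,"ay":0,"az":0,"jaw":1},{"tx":0,"ty":0,"tz":0,"ax":0,"ay":0,"az":0,"jaw":1},{"tx":0,"ty":0,"tz":0,"ax":0,"ay":0,"az":0,"jaw":1},{"tx":0,"ty":0,"tz":0,"ax":0,"ay":0,"az":0,"jaw":1},{"tx":0,"ty":0,"tz":0,"ax":0,"ay":0,"az":0,"jaw":1},{"tx":0,"ty":0,"tz":-3,"ax":0,"ay":0,"az":0,"jaw":1},{"tx":0,"ty":0,"tz":-4,"ax":0,"ay":0,"az":0,"jaw":1},{"tx":0,"ty":0,"tz":-5,"ax":0,"ay":0,"az":0,"jaw":1},{"tx":0,"ty":0,"tz":0,"ax":0,"ay":0,"az":0,"jaw":1}]'; python3 near.py block_center w10; python3 near.py block_cradle w10b; python3 plan.py 506.8 390 145 -63
```

```text
t: 22.75
ee_pos: [610.4, -244.2, 148.9]
orientation: [3.077, -0.625, 0.013]
ft_force: [-0.4, -0.3, 0.6]
width: 87.6
block_center 0.8 [280. 208.] ztop 65.0 [ 606.3 -243.2] [40.1 40. ] ang 67.1
block_cradle 0.76 [292. 172.] ztop 10.6 [ 608.3 -242.4] [68.  68.2] ang 66.7
t 22.95 pos [ 606.7 -242.6  142.9] yaw -22.9 tilt [-0.002  0.001] F [ 0.2 -0.8 -0.8] w 87.9 q6 0.00 | az 40.1 then tx -60.90 ty -19.82 tz -0.21 cm
```

The block is seated (top 65.0, 2 mm off the cradle centre). Now the slide box.

```bash
python3 -m inch '[{"tx":0,"ty":0,"tz":0,"ax":0,"ay":0,"az":10,"jaw":1},{"tx":0,"ty":0,"tz":0,"ax":0,"ay":0,"az":10,"jaw":1},{"tx":0,"ty":0,"tz":0,"ax":0,"ay":0,"az":10,"jaw":1},{"tx":0,"ty":0,"tz":0,"ax":0,"ay":0,"az":10.1,"jaw":1},{"tx":-5.4,"ty":-1.75,"tz":0,"ax":0,"ay":0,"az":0,"jaw":1},{"tx":-5.4,"ty":-1.75,"tz":0,"ax":0,"ay":0,"az":0,"jaw":1},{"tx":-5.4,"ty":-1.75,"tz":0,"ax":0,"ay":0,"az":0,"jaw":1},{"tx":-5.4,"ty":-1.75,"tz":0,"ax":0,"ay":0,"az":0,"jaw":1},{"tx":-5.4,"ty":-1.75,"tz":0,"ax":0,"ay":0,"az":0,"jaw":1},{"tx":-5.4,"ty":-1.75,"tz":0,"ax":0,"ay":0,"az":0,"jaw":1},{"tx":-5.4,"ty":-1.75,"tz":0,"ax":0,"ay":0,"az":0,"jaw":1},{"tx":-5.4,"ty":-1.75,"tz":0,"ax":0,"ay":0,"az":0,"jaw":1}]'; python3 plan.py 506.8 390 120 -63
```

```text
t: 24.45
ee_pos: [535.3, 206.9, 142.8]
orientation: [2.676, -1.642, -0.003]
ft_force: [0.7, 0.6, -0.5]
width: 87.9
t 24.45 pos [535.3 206.9 142.8] yaw -63.0 tilt [-0.003 -0.001] F [ 0.7  0.6 -0.5] w 87.9 q6 1.45 | az -0.0 then tx -17.60 ty -5.77 tz 2.28 cm
```

```bash
python3 -m inch '[{"tx":-5.2,"ty":-1.7,"tz":0,"ax":0,"ay":0,"az":0,"jaw":1},{"tx":-5.2,"ty":-1.7,"tz":0,"ax":0,"ay":0,"az":0,"jaw":1},{"tx":-4.2,"ty":-1.4,"tz":0.5,"ax":0,"ay":0,"az":0,"jaw":1},{"tx":-3,"ty":-0.95,"tz":1.5,"ax":0,"ay":0,"az":0,"jaw":1},{"tx":0,"ty":0,"tz":0,"ax":0,"ay":0,"az":0,"jaw":1},{"tx":0,"ty":0,"tz":0,"ax":0,"ay":0,"az":0,"jaw":1}]'; python3 near.py slidebox_center w11; python3 plan.py 506.8 390 20 -63
```

```text
t: 25.2
ee_pos: [507.6, 387.4, 123.3]
orientation: [2.676, -1.641, -0.001]
ft_force: [-0.1, 0.1, 0.2]
width: 88.1
slidebox_center 0.71 [278. 209.] ztop 60.6 [507.2 390.5] [66.1 42.1] ang 26.5
t 25.30 pos [508.3 387.2 124.2] yaw -63.1 tilt [-0.001 -0.001] F [ 0.1 -0.3 -0. ] w 87.6 q6 1.73 | az -0.1 then tx -0.32 ty 0.01 tz 10.42 cm
```

View pics/w11.png

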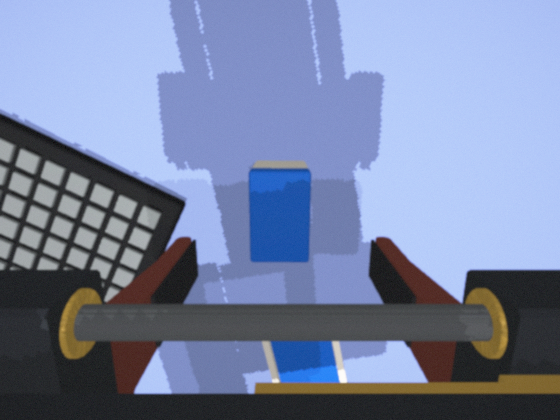

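The box is at px (280,215), squared to the jaws. A keyboard at left reaches px (183,203), so I'll check finger clearance to it.

Run:
```python
from h import *
im,d,k=snap("wrist")
m=np.zeros(d.shape,bool); m[80:330,:200]=1
P=cloud(k,d,m); a=np.radians(-63); r=P[:,:2]-[507.2,390.4]
tx=r@[np.cos(a),np.sin(a)]; ty=r@[np.sin(a),-np.cos(a)]
s=(P[:,2]>4)&(P[:,2]<35)
for lo in range(-60,80,20):
    w=s&(ty>lo)&(ty<lo+20)
    if w.sum(): print(lo,"min|tx| %.0f"%np.abs(tx[w]).min(),"zmax %.0f"%np.percentile(P[w,2],98),w.sum())
```

```text
-60 min|tx| 161 zmax 21 1509
-40 min|tx| 122 zmax 22 2828
-20 min|tx| 84 zmax 22 3987
0 min|tx| 80 zmax 22 4232
20 min|tx| 89 zmax 22 3867
40 min|tx| 99 zmax 22 2957
60 min|tx| 119 zmax 22 550
```

80 mm against the fingers' 58 mm, so it is clear. Descend and grasp.

```bash
python3 -m inch '[{"tx":-0.3,"ty":-0.06,"tz":4,"ax":0,"ay":0,"az":0.4,"jaw":1},{"tx":0,"ty":0,"tz":4,"ax":0,"ay":0,"az":0,"jaw":1},{"tx":0,"ty":0,"tz":2.3,"ax":0,"ay":0,"az":0,"jaw":1},{"tx":0,"ty":0,"tz":0,"ax":0,"ay":0,"az":0,"jaw":1},{"tx":0,"ty":0,"tz":0,"ax":0,"ay":0,"az":0,"jaw":0},{"tx":0,"ty":0,"tz":0,"ax":0,"ay":0,"az":0,"jaw":0},{"tx":0,"ty":0,"tz":0,"ax":0,"ay":0,"az":0,"jaw":0},{"tx":0,"ty":0,"tz":0,"ax":0,"ay":0,"az":0,"jaw":0},{"tx":0,"ty":0,"tz":0,"ax":0,"ay":0,"az":0,"jaw":0},{"tx":0,"ty":0,"tz":0,"ax":0,"ay":0,"az":0,"jaw":0},{"tx":0,"ty":0,"tz":0,"ax":0,"ay":0,"az":0,"jaw":0},{"tx":0,"ty":0,"tz":0,"ax":0,"ay":0,"az":0,"jaw":0}]'; python3 plan.py 370.7 293 120 -51
```

```text
t: 26.85
ee_pos: [507.4, 391.4, 21.6]
orientation: [-2.672, 1.652, -0.0]
ft_force: [-0.7, -0.6, 5.4]
width: 41.6
t 26.85 pos [507.4 391.4  21.6] yaw -63.4 tilt [ 0. -0.] F [-0.7 -0.6  5.4] w 41.6 q6 1.75 | az -12.4 then tx -0.96 ty 16.81 tz -9.84 cm
```

```bash
python3 -m inch '[{"tx":0,"ty":0,"tz":-2,"ax":0,"ay":0,"az":0,"jaw":0},{"tx":0,"ty":0,"tz":-4,"ax":0,"ay":0,"az":-6.2,"jaw":0},{"tx":0,"ty":0,"tz":-3.5,"ax":0,"ay":0,"az":-6.2,"jaw":0},{"tx":-0.25,"ty":4.5,"tz":0,"ax":0,"ay":0,"az":0,"jaw":0},{"tx":-0.25,"ty":4.5,"tz":0,"ax":0,"ay":0,"az":0,"jaw":0},{"tx":-0.25,"ty":4.5,"tz":0,"ax":0,"ay":0,"az":0,"jaw":0},{"tx":-0.2,"ty":3.3,"tz":0,"ax":0,"ay":0,"az":0,"jaw":0},{"tx":0,"ty":0,"tz":0,"ax":0,"ay":0,"az":0,"jaw":0},{"tx":0,"ty":0,"tz":0,"ax":0,"ay":0,"az":0,"jaw":0}]'; python3 near.py slidebox_cradle w12; python3 plan.py 370.7 293 25.6 -51
python3 - <<'E'
from h import *
im,d,k=snap("wrist")
hsv=cv2.cvtColor(im,cv2.COLOR_RGB2HSV)
m=(hsv[...,0]>100)&(hsv[...,0]<122)&(hsv[...,1]>190)
P=cloud(k,d,m);P=P[(P[:,2]>0)&(P[:,2]<8)]
q=cv2.minAreaRect(P[:,:2].astype(np.float32));print(len(P),q)
E
```

```text
t: 27.98
ee_pos: [371.8, 294.1, 117.3]
orientation: [-2.833, 1.353, -0.002]
ft_force: [0.4, 0.9, -1.0]
width: 41.6
slidebox_cradle 0.73 [281. 170.] ztop 10.4 [392.7 310.7] [38.1 70. ] ang 38.6
t 28.07 pos [371.9 294.1 116.9] yaw -51.0 tilt [0.001 0.001] F [ 0.5 -0.4 -1.5] w 42.1 q6 1.53 | az -0.0 then tx 0.01 ty 0.17 tz 9.13 cm
1815 ((392.1598815917969, 309.9452209472656), (22.399024963378906, 54.308807373046875), 38.836177825927734)
```

View pics/w12.png

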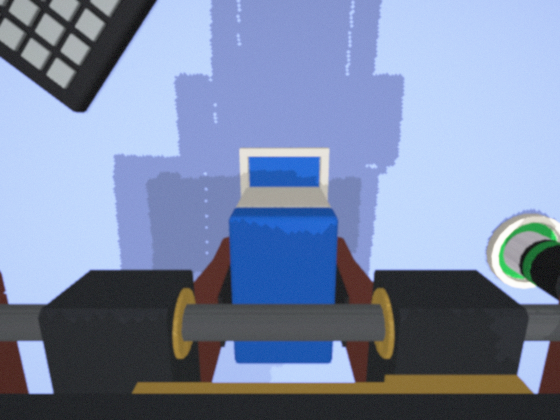

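The box is held at px (284,285), aligned with its blue cradle (rim far edge at v=150). The fitted centre is (370.5,292.8).

```bash
python3 -m inch '[{"tx":0,"ty":0.18,"tz":3,"ax":0,"ay":0,"az":0.2,"jaw":0},{"tx":0,"ty":0,"tz":3.3,"ax":0,"ay":0,"az":0,"jaw":0},{"tx":0,"ty":0,"tz":1.8,"ax":0,"ay":0,"az":0,"jaw":0},{"tx":0,"ty":0,"tz":0.5,"ax":0,"ay":0,"az":0,"jaw":0},{"tx":0,"ty":0,"tz":0.2,"ax":0,"ay":0,"az":0,"jaw":0},{"tx":0,"ty":0,"tz":0.1,"ax":0,"ay":0,"az":0,"jaw":0},{"tx":0,"ty":0,"tz":0,"ax":0,"ay":0,"az":0,"jaw":0},{"tx":0,"ty":0,"tz":0,"ax":0,"ay":0,"az":0,"jaw":0}]'; python3 plan.py 370.5 292.8 25.5 -51.2
```

```text
t: 29.12
ee_pos: [369.5, 292.2, 27.8]
orientation: [-2.832, 1.358, -0.001]
ft_force: [-0.8, 0.3, -0.9]
width: 41.6
t 29.12 pos [369.5 292.2  27.8] yaw -51.2 tilt [0.001 0.001] F [-0.8  0.3 -0.9] w 41.6 q6 1.54 | az -0.0 then tx 0.01 ty -0.11 tz 0.23 cm
```

```bash
python3 -m inch '[{"tx":0,"ty":-0.08,"tz":0.1,"ax":0,"ay":0,"az":0,"jaw":0},{"tx":0,"ty":0,"tz":0.1,"ax":0,"ay":0,"az":0,"jaw":0},{"tx":0,"ty":0,"tz":0.06,"ax":0,"ay":0,"az":0,"jaw":0},{"tx":0,"ty":0,"tz":0,"ax":0,"ay":0,"az":0,"jaw":0},{"tx":0,"ty":0,"tz":0,"ax":0,"ay":0,"az":0,"jaw":0}]'; python3 plan.py 370.5 292.8 25.5 -51.2
```

```text
t: 29.75
ee_pos: [370.1, 292.6, 25.6]
orientation: [-2.832, 1.358, -0.0]
ft_force: [-1.7, -1.7, 12.3]
width: 41.9
t 29.75 pos [370.1 292.6  25.6] yaw -51.2 tilt [0. 0.] F [-1.7 -1.7 12.3] w 41.9 q6 1.54 | az -0.0 then tx 0.01 ty -0.04 tz 0.01 cm
```

```bash
python3 -m inch '[{"tx":0,"ty":0,"tz":0,"ax":0,"ay":0,"az":0,"jaw":1},{"tx":0,"ty":0,"tz":0,"ax":0,"ay":0,"az":0,"jaw":1},{"tx":0,"ty":0,"tz":0,"ax":0,"ay":0,"az":0,"jaw":1},{"tx":0,"ty":0,"tz":0,"ax":0,"ay":0,"az":0,"jaw":1},{"tx":0,"ty":0,"tz":0,"ax":0,"ay":0,"az":0,"jaw":1},{"tx":0,"ty":0,"tz":-3,"ax":0,"ay":0,"az":0,"jaw":1},{"tx":0,"ty":0,"tz":-4,"ax":0,"ay":0,"az":0,"jaw":1},{"tx":0,"ty":0,"tz":-5,"ax":0,"ay":0,"az":0,"jaw":1},{"tx":0,"ty":0,"tz":-3,"ax":0,"ay":0,"az":0,"jaw":1},{"tx":0,"ty":0,"tz":0,"ax":0,"ay":0,"az":0,"jaw":1}]'; python3 near.py slidebox_center w13; python3 near.py slidebox_cradle w13b
python3 - <<'E'
from h import *
im,d,k=snap("side"); save(im,"side1"); o=get_obs(); print(o["t"],o["ee_pos"])
for t in THINGS:
    for x in masks_of("side",t)[:1]:
        P=cloud(k,d,x["pixels"])
        if len(P)<20: continue
        zt=np.percentile(P[:,2],97);q=cv2.minAreaRect(P[P[:,2]>zt-6][:,:2].astype(np.float32));print(t,round(x["score"],2),"%.1f"%zt,np.round(q[0],1),np.round(q[1],1),"%.1f"%q[2])
E
```

```text
t: 31.0
ee_pos: [371.2, 293.5, 176.9]
orientation: [-2.829, 1.357, -0.004]
ft_force: [0.8, 0.1, -0.0]
width: 87.3
slidebox_center 0.69 [278. 198.] ztop 64.6 [369.5 293.1] [65.5 42. ] ang 38.7
slidebox_center 0.67 [478. 217.] ztop 10.4 [469.4 111.1] [64.4 56.9] ang 8.3
slidebox_cradle 0.84 [286. 157.] ztop 10.7 [370.6 293.1] [94.2 70.2] ang 38.9
31.25 [369.13582506 291.9251138  173.42231919]
lens_center 0.88 66.2 [667.1 -76.7] [49.1 48.6] 26.5
eyepiece_center 0.87 65.9 [447.3 180.4] [ 14.6 183.7] 23.1
slidebox_center 0.86 66.1 [369.8 293. ] [66.1 45.1] 39.3
lens_cradle 0.71 11.9 [664.3 -67.6] [76.8 56.6] 24.4
eyepiece_cradle 0.71 13.3 [404.9 221.1] [ 58.3 315.6] 30.9
slidebox_cradle 0.81 12.2 [370.5 293.1] [94.7 71.7] 38.8
vial_center 0.47 58.0 [ 403.6 -278.9] [26.8 30.3] 45.6
```

View pics/side1.png

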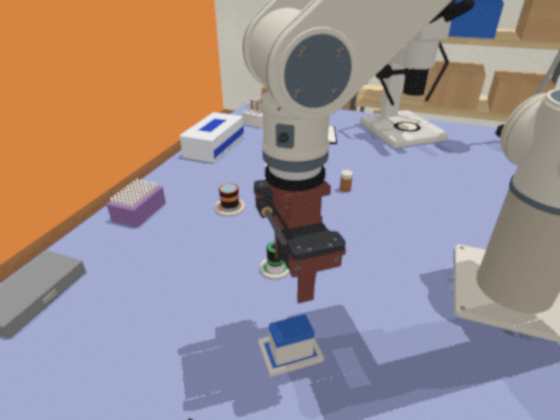

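View pics/w13.png

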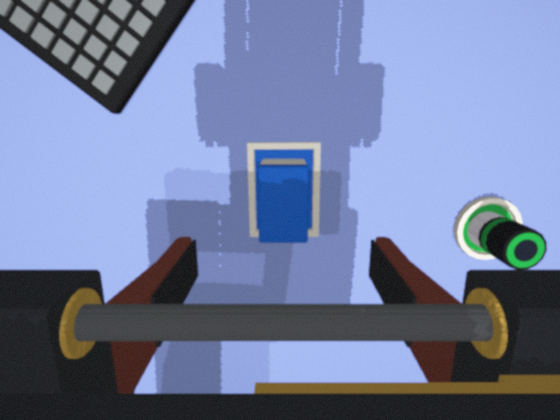

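All four are seated: the box is upright in its cradle at px (284,200) in the wrist view, and the eyepiece (515,245) and lens (229,195 in the side view) stand as left. The vial has not moved. The gripper is free and about 100 mm above everything, so I'm handing in.

```bash
python3 -c "
from workcell import ctrl; print(ctrl.close_job())"
```

```text
the job is handed in; nothing more can be done
None
```

All four accessories are in their own cradles, and I handed the job in at about 31 s of the 104 s allowed. The lens went in first, then the eyepiece, the specimen block and the slide box. I lowered each one until the wrist force showed floor contact (6–12 N) before letting go.

- **Seating:** the wrist camera read every top at about 65 mm, against 61 mm on the bench, which matches the 4 mm cradle floor. All four ended within about 2 mm of their cradle centres.
- **Vial:** its last measured position was within 2 mm of the first.
- **Dish:** I did not re-measure it in the last check. It was hidden behind the arm in the side view, but the gripper stayed well clear of it throughout.
- **Checks that failed or disagreed:** in the last side view the arm hid the block and its cradle. That view also gave useless readings for the eyepiece and its cradle because their masks took in the gripper. For those two I rely on the close wrist checks made right after placing them. The first move command was refused because rows need all seven keys; nothing moved.

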